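Set the gate gap on an envelope feeder

TASK

A sample envelope already lies under the gate of the envelope feeder. Turn the flat-headed thumbscrew on top of the gate bridge clockwise until the gate just seats on the envelope, snug but not forced, then back it off a quarter turn. Finish while still gripping the screw head, keeping it quite still there so that it cannot creep while I nip up its locknut; leave the two side-guide knobs and the things lying round the feeder alone.

Things in the scene. Friction and masses are not known exactly. Their poses are not given: they have to be found in the camera images.
- feeder: Envelope feeder, fixed; grey housing 290 (x) by 380 mm, 105 high. Origin on the table under the gate screw, z up. Bridge bar over it: 256 (x) by 58 (y) mm, top 207 above the table. Hopper side guides at y -40 to -200 mm, tops 159; round black guide knobs, 24 across, tops 173, at x -79 and +79, y -165; exit wheels at y +115, tops 144; chute to y +240.
- thumbscrew: Gate thumbscrew's head: upright flat black spade, 42 mm along its x, 9 thick along its y, 26 high; origin at its centre, 260 mm above the table; z = screw axis, up. Below it: collar 18 mm across at heights 240 to 248, stem 10 across, six-sided locknut 19 across, top at 220. Nothing else within 150 mm stands above the bridge (207). Grip it by its flat sides.
- screw_turn (a joint): Thumbscrew turn, rad: 0 = gate seated, grows anticlockwise from above (backing off); starts at 0.8 to 2.6. At 0 the spade lies along the feeder's x, at 1.57 along its y. The head keeps its height as it turns. Drag 0.04 N m; stays where left. Reads 0 from the seat on, while the rubber under the gate gives (seat_give): 0.2 N m is snug.
- seat_give (a joint): Give of the gate's rubber, rad, in line with the screw: about 0 (within 0.02) until the seat, then falling as the head is driven on clockwise, a spring of 2.5 N m per rad (-0.08 is snug, 0.2 N m). Past -0.3 (0.75 N m) the screw is forced and envelope and rubber are crushed.
- guide_knob_a (a joint): Turn of the round side-guide knob at the feeder's x = -79, y = -165 mm, rad, 0 at the start. To be left alone.
- guide_knob_b (a joint): Turn of the round side-guide knob at the feeder's x = +79, y = -165 mm, rad, 0 at the start. To be left alone.
- scanner_mid (a point): Hand-held barcode scanner lying on its side, black and grey, about 130 x 160 x 62 mm, loose, 180 g; this point is at its middle. To be left alone.
- envelopes_mid (a point): Loose stack of white envelopes, 110 x 220 mm and 34 mm high, 350 g; this point is its centre. To be left alone.
- marker_mid (a point): Loose marker pen with a green cap, 135 mm long, 15 mm thick, lying on the table; this point is its centre. To be left alone.

How it is judged:
By the outcome, as a careful person would: the job done as asked, in the order asked, and still so for the second after the job is handed in, while the arm keeps its last pose, push and grip.
It also fails if it takes over 51 s, if anything falls off the work surface, if the arm or the gripper's body presses on something with over 40 N, if the wrist force passes 120 N, or if a joint passes its speed limit or range.

ROBOT

A 7-joint arm with a two-finger parallel gripper is mounted at the origin on the work surface. World frame = base frame: x ahead of the robot, y to its left, z up, the work surface at z = 0. Lengths are in m, angles in rad, forces in N, time in s.
With the tool pointing down it reaches from about 0.35 to 0.9 m from the base axis. Payload 19.9 kg.
Tool frame: the origin (TCP) lies between the finger pads; the fingertips stand 19 mm ahead of it and the grasp point (between the pads) is the TCP; z points along the fingers, y is the line along which they close (so a half turn about z gives the same grasp; the last joint's range is limited). The gripper opens to 94 mm and grips with 3 to 60 N. Pads are 16 mm wide; open, the fingers measure 119 mm over their backs; the gripper's body (75 mm by 177 mm) begins 78 mm behind the grasp point.
Start: joints at [1.167, 0.417, -0.01, 1.614, 0.005, 1.111, -0.053], TCP at [0.222, -0.584, 0.224] pointing down, gripper open.
Joint ranges: [-2.81, 2.81], [-0.39, 2.02], [-1.27, 1.25], [0.06, 2.57], [-1.19, 4.33], [0.19, 2], [-2.82, 2.82]. Speed limits (rad/s): [1.89, 1.89, 2.39, 2.39, 3.01, 3.01, 3.01].

INTERFACE

Orientations are given as a 3x3 rotation matrix whose columns are the frame's x, y, z axes.
In Python, from rig import robot gives the robot as it stands. Calls block until the motion is done:
- robot.move_ptp(position, orientation): joint-space move of the TCP to a pose.
- robot.move_linear(position, velocity=0.15, frame=None, threshold=None): straight line of the TCP; frame=None keeps the orientation; velocity is the mean speed in m/s. With threshold (N) it stops when the force on the tool has changed by that much, and returns True; else False.
- robot.goto_joints(angles): joint-space move.
- robot.gripper_to(opening): finger opening in m; the grip force is fixed at half the most; returns when the fingers have stopped.
- robot.pause(seconds).
- robot.ik(position, orientation): joint angles nearest the present ones, or None.
- robot.get_state(): the state.
- robot.grab_frame(name): name is "scene" or "side" or "wrist"; returns the picture (480x640x3 uint8, red, green, blue); there is no depth.
- robot.camera_info(name): a dict with "fx", "fy", "cx", "cy" (pixels), "rvec" (rotation vector, rad) and "tvec" (3), from world to camera coordinates, as OpenCV has them. Camera axes: x right, y down, z forward; pixel columns grow to the right and rows downward; lengths in m; the calibration is good to about 2 mm. A picture is of the moment at which its call begins: read the wrist's pose just before it. camera_info takes no time and is no camera call; for the wrist camera it gives the pose at the moment of the call.
A pose or a line that the arm cannot do raises robot.PlanningError and nothing moves.
- robot.sign_off(): hands the job in; it is judged then, once.
The state is a dict: "time": time; "qpos": joint angles; "joint_vel": joint speeds; "effort": joint torques, N m; "ee_pos": TCP position; "tool_rot": TCP orientation; "force": force on the tool from outside, world axes, zero at the start; "moment": the same for the moment, N m; "opening": finger opening in m; "grasp_force": force on a finger pad.
Only numpy, scipy, OpenCV 4.12 (cv2) and the standard library are available. Lean on these libraries where they do the work, as an engineer would, in place of code of your own. Each camera call takes 0.05 s, during which the arm holds its last target. There are 200 camera calls.

## Working session

There is one attempt and no reset: what is moved stays moved. The work goes in short steps, each a Python script; the robot and the scene stay as the last script left them, time stands still between calls to the robot, and variables do not carry over. Pictures are saved under pics/ and viewed, at most 10 in all, crops included, and the job is handed in when it is done.

```bash
mkdir -p pics; ls; cat > h.py <<'E'
import numpy as np, cv2
from rig import robot
def snap(n,f):
    ci=robot.camera_info(n); im=robot.grab_frame(n); cv2.imwrite('pics/'+f,im[:,:,::-1]); return ci
def ray(ci,u,v):
    R=cv2.Rodrigues(np.array(ci['rvec'],float))[0]; t=np.array(ci['tvec'],float).ravel()
    d=R.T@np.array([(u-ci['cx'])/ci['fx'],(v-ci['cy'])/ci['fy'],1]); return -R.T@t,d/np.linalg.norm(d)
def proj(ci,p):
    R=cv2.Rodrigues(np.array(ci['rvec'],float))[0]; c=R@np.array(p)+np.array(ci['tvec'],float).ravel()
    return ci['fx']*c[0]/c[2]+ci['cx'],ci['fy']*c[1]/c[2]+ci['cy']
def tri(*rays):
    A=sum(np.eye(3)-np.outer(d,d) for o,d in rays); b=sum((np.eye(3)-np.outer(d,d))@o for o,d in rays)
    return np.linalg.solve(A,b)
E
python3 - <<'E'
from h import *
for n in('scene','side'): print(n,snap(n,n+'0.png'))
a=[cv2.imread(f'pics/{n}0.png') for n in('scene','side')]
s=robot.get_state();print(s['time'],s['force'],s['opening'])
E
```

```text
pics
scene {'fx': 442.07732237234563, 'fy': 442.07732237234563, 'cx': 321.26504279301594, 'cy': 241.03994663007546, 'rvec': array([ 2.04007186,  1.62574063, -0.51639833]), 'tvec': array([-0.16630585, -0.33712697,  1.34647684])}
side {'fx': 460.23334752961637, 'fy': 460.23334752961637, 'cx': 331.32579932229976, 'cy': 239.13607944473108, 'rvec': array([ 0.3930053 , -2.87101689,  0.99226897]), 'tvec': array([0.54502835, 0.18341988, 1.06721645])}
0.1 [0.60245043 0.56666634 0.12987884] 0.09405421283964144
```

View pics/scene0.png

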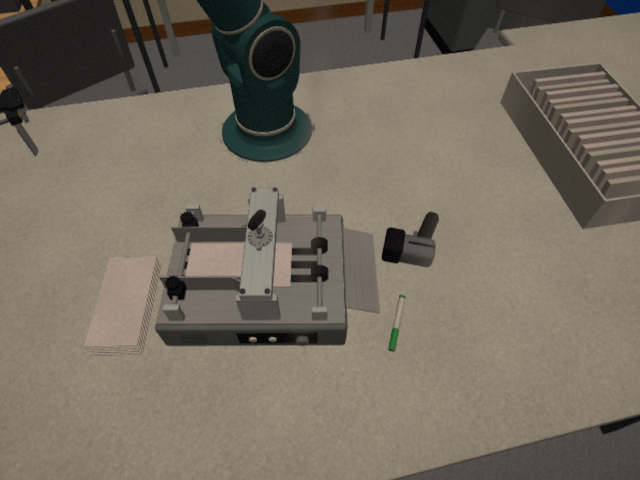

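View pics/side0.png

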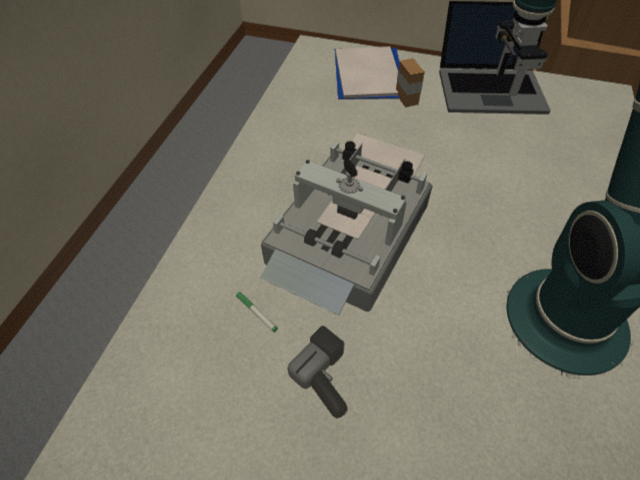

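The scene view shows the screw head near (257,219) and the bridge running from (264,190) to (260,310). In the side view the head is near (350,160). I'll enlarge both.

```bash
python3 - <<'E'
from h import *
a=cv2.imread('pics/scene0.png')[180:330,210:310];b=cv2.imread('pics/side0.png')[130:230,280:420]
a=cv2.resize(a,None,fx=4,fy=4,interpolation=2);b=cv2.resize(b,None,fx=2.85,fy=2.85,interpolation=2)
c=np.zeros((600,800,3),np.uint8);c[:600,:400]=a;c[:b.shape[0],401:401+b.shape[1]]=b[:,:399];cv2.imwrite('pics/crop0.png',c)
E
```

```text
(no output)
```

View pics/crop0.png

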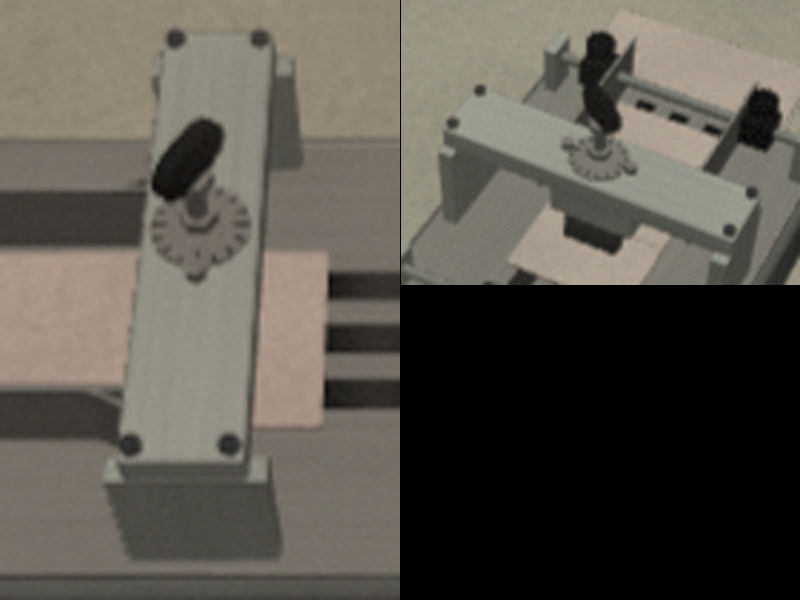

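Crop readings, in full-image pixels:

| Feature | Scene | Side |
|---|---|---|
| Head centre | (257,220) | (350.5,167) |
| Bridge bolts, near robot | (253.75,189.5), (275,189.5) | (403.2,197.4), (395.1,210.7) |
| Bridge bolts, far | (242.5,291.2), (267,290.7) | (307.7,161.6), (298.2,173.2) |

The spade runs from upper right to lower left in the scene view.

```bash
python3 - <<'E'
from h import *
A=robot.camera_info('scene');B=robot.camera_info('side')
P=[((253.75,189.5),(403.2,197.4)),((275,189.5),(395.1,210.7)),((242.5,291.2),(307.7,161.6)),((267,290.7),(298.2,173.2)),((257,220),(350.5,167.2))]
Q=np.array([tri(ray(A,*a),ray(B,*b)) for a,b in P]);print(Q.round(4))
y=(Q[1]-Q[0]+Q[3]-Q[2])[:2]; xx=(Q[0]-Q[2]+Q[1]-Q[3])[:2]
print('yaw of y',np.arctan2(y[1],y[0]),'bridge long dir',np.arctan2(xx[1],xx[0]),'mid',Q[:4].mean(0))
# spade ends, on plane z=.26
for e in((154+4,192),(219,128)):
    o,d=ray(A,210+e[0]/4,180+e[1]/4); print((o+d*(.26-o[2])/d[2]).round(4))
print(robot.camera_info('wrist'), robot.get_state()['tool_rot'])
E
```

```text
[[ 0.4237 -0.0729  0.2089]
 [ 0.4337 -0.0295  0.209 ]
 [ 0.6599 -0.1258  0.2083]
 [ 0.6691 -0.0829  0.2084]
 [ 0.5475 -0.0783  0.2614]]
yaw of y 1.3526748419634376 bridge long dir 2.9197880342171816 mid [ 0.54662282 -0.07778404  0.20864536]
[ 0.5629 -0.0935  0.26  ]
[ 0.5319 -0.0607  0.26  ]
{'fx': 345.81700529344135, 'fy': 345.81700529344135, 'cx': 324.469884307503, 'cy': 238.81254452516333, 'rvec': array([-2.38280917,  1.64474094,  0.23833973]), 'tvec': array([-0.62433696, -0.02973557,  0.3914708 ])} [[ 9.34903202e-01  3.54902493e-01 -4.73735158e-04]
 [ 3.54902794e-01 -9.34902720e-01  9.54652464e-04]
 [-1.04087748e-04 -1.06063758e-03 -9.99999432e-01]]
```

The feeder yaw comes out at about -0.222, the screw axis at about (0.547,-0.078), and the turn at about 2.55. Next I'll check the IK for both grasp options, move above the head and look from the wrist camera.

```bash
cat >> h.py <<'E'
def Rdown(psi): # psi = world yaw of tool y
    y=np.array([np.cos(psi),np.sin(psi),0]); z=np.array([0,0,-1.]); return np.column_stack([np.cross(y,z),y,z])
E
python3 - <<'E'
from h import *
c=[.547,-.078]
best=None
for s in(0,np.pi,-np.pi):
    q=robot.ik([*c,.27],Rdown(-.814+np.pi/2+s)); print(s,None if q is None else np.round(q,3))
    if q is not None and -2.7<q[6]<-0.1: best=s
print(best)
if best is not None:
    R=Rdown(-.814+np.pi/2+best)
    p=robot.get_state()['ee_pos']; robot.move_linear([p[0],p[1],.36],.3)
    robot.move_ptp([*c,.36],R)
    s=robot.get_state();print(s['time'],s['ee_pos'],s['qpos'].round(3) if hasattr(s['qpos'],'round') else s['qpos'],s['force'],s['moment'])
    ci=snap('wrist','w1.png');print(proj(ci,[*c,.273]),proj(ci,[*c,.207]))
    import pickle;pickle.dump(ci,open('w1.pkl','wb'))
E
```

```text
0 [ 0.638  0.31  -0.676  1.725  0.208  1.179  0.662]
3.141592653589793 [ 0.322  0.259 -0.282  1.735  0.078  1.158 -2.368]
-3.141592653589793 [ 0.322  0.259 -0.282  1.735  0.078  1.158 -2.368]
-3.141592653589793
2.8583 [ 0.54691163 -0.07875973  0.35978539] [ 0.439  0.212 -0.418  1.6    0.088  1.348 -2.375] [-0.52475426  0.02376473 -0.38190617] [0.06063088 0.00688275 0.03985839]
(np.float64(323.07269306776914), np.float64(251.64395415245906)) (np.float64(323.2972799239692), np.float64(229.15606106959365))
```

View pics/w1.png

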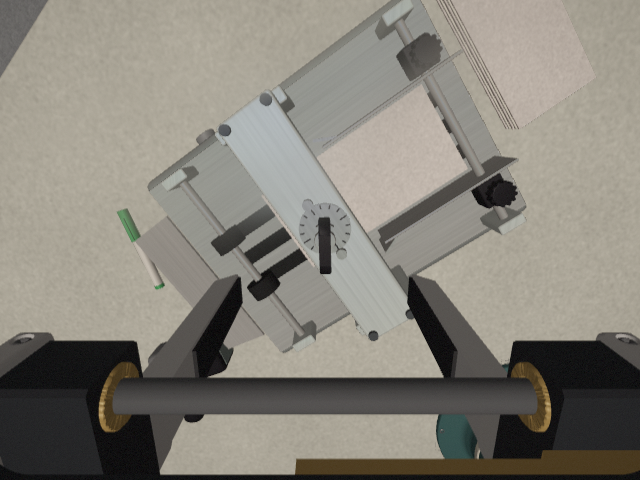

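The wrist view shows the spade vertical from (325,218) to (325,273), parallel to the pads. The dial centre is at (325,228), about 1.5 mm from the prediction. The bolts are at (225,131), (265,99), (373,336) and (410,314). I'll refine the position, descend with the tips above the collar, and grip.

```bash
python3 - <<'E'
from h import *
import pickle;ci=pickle.load(open('w1.pkl','rb'))
def at(u,v,z):
    o,d=ray(ci,u,v);return o+d*(z-o[2])/d[2]
dial=at(325,228,.209);b=[at(*p,.209) for p in((225,131),(265,99),(373,336),(410,314))]
v=(b[2]-b[0]+b[3]-b[1]);print('dial',dial,'bolts mid',np.mean(b,0),'bridge yaw',np.arctan2(v[1],v[0]))
e=[at(325,v,.273) for v in(218,273)];print(e);w=e[0]-e[1];print('spade yaw',np.arctan2(w[1],w[0]),'mid',(e[0]+e[1])/2)
c=np.array(np.mean([dial,np.mean(b,0)],0))[:2];print(c)
R=Rdown(-.814-np.pi/2)
robot.move_ptp([*c,.36],R);robot.move_linear([*c,.27],.12,threshold=8)
s=robot.get_state();print(s['time'],s['ee_pos'],s['force'],s['moment'])
snap('wrist','w2.png')
E
```

```text
dial [ 0.54696931 -0.08028112  0.209     ] bolts mid [ 0.54636977 -0.07897291  0.209     ] bridge yaw 2.9203135650271443
[array([ 0.56372677, -0.09784407,  0.273     ]), array([ 0.53411259, -0.0664497 ,  0.273     ])]
spade yaw -0.814569335089254 mid [ 0.54891968 -0.08214689  0.273     ]
[ 0.54666954 -0.07962701]
4.0583 [ 0.54701486 -0.07958937  0.27068788] [ 0.01328161 -1.10167806  0.85589847] [0.09248782 0.00101604 0.00625151]
```

View pics/w2.png

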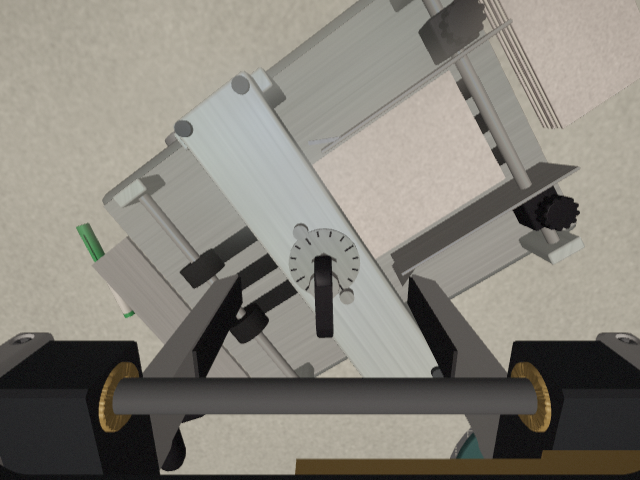

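The spade sits centred between the fingers: its centre is at column 324, and the fingertips are at 242 and 408. I'll grip it.

```bash
python3 - <<'E'
from h import *
robot.gripper_to(0.0)
def pr(t):
    s=robot.get_state();R=np.array(s['tool_rot']);print(t,round(s['time'],2),np.round(s['ee_pos'],4),'yaw',round(np.arctan2(R[1,1],R[0,1]),4),'q7',round(s['qpos'][6],4),np.round(s['force'],2),np.round(s['moment'],3),round(s['opening'],4),round(s['grasp_force'],1))
pr('grip')
q=np.array(robot.get_state()['qpos'])
for d in(.1,.3):
    q2=q.copy();q2[6]+=d;robot.goto_joints(q2);pr(d)
E
```

```text
grip 5.38 [ 0.5472 -0.0792  0.27  ] yaw -2.3844 q7 -2.3988 [ 4.59  1.74 -2.94] [ 0.504 -1.124  0.033] 0.0086 30.0
0.1 5.62 [ 0.5472 -0.0792  0.27  ] yaw -2.2867 q7 -2.3012 [ 0.94  0.03 -0.51] [ 0.105 -0.207  0.011] 0.0089 30.0
0.3 5.94 [ 0.5472 -0.0792  0.27  ] yaw -2.0904 q7 -2.1049 [ 1.72  1.15 -1.75] [ 0.157 -0.3    0.037] 0.0089 30.0
```

Increasing q7 turned out to be anticlockwise: the screw is now at about 2.84 (slightly backed off, no harm) and there isn't enough wrist range left to go clockwise. I'll regrasp half a turn round, then turn clockwise to just short of the seat.

```bash
cat >> h.py <<'E'
def pr(t):
    s=robot.get_state();R=np.array(s['tool_rot']);y=np.arctan2(R[1,1],R[0,1])
    print(t,round(s['time'],2),np.round(s['ee_pos'],4),'yaw',round(y,4),'turn',round((y-np.pi/2+.2215+1)%(2*np.pi)-1,3),'q7',round(s['qpos'][6],4),np.round(s['force'],1),'Mz',round(s['moment'][2],3),round(s['opening'],4),round(s['grasp_force'],1));return s
E
python3 - <<'E'
from h import *
c=[.5471,-.0793]
robot.gripper_to(.06); robot.move_linear([*c,.31],.12)
R=Rdown(-2.0904+np.pi); robot.move_ptp([*c,.31],R); robot.move_linear([*c,.2705],.1,threshold=8); pr('down')
robot.gripper_to(0); s=pr('grip'); print(np.round(s['qpos'],3))
E
```

```text
down 10.53 [ 0.5472 -0.0792  0.2707] yaw 1.0513 turn -0.298 q7 0.8944 [-0.5  0.2 -0.1] Mz 0.032 0.0599 0.0
grip 11.37 [ 0.5472 -0.0791  0.2705] yaw 1.0514 turn -0.298 q7 0.8943 [ 2.   0.8 -1.1] Mz 0.028 0.0088 30.0
[ 0.776  0.354 -0.859  1.72   0.285  1.199  0.894]
```

```bash
sed -i 's#(y-np.pi/2+.2215+1)%(2\*np.pi)-1#(y+np.pi/2+.2215+1)%(2*np.pi)-1#' h.py
python3 - <<'E'
from h import *
q=np.array(robot.get_state()['qpos'])
for d in(-.3,-.9,-1.5,-2.1,-2.5):
    q2=q.copy();q2[6]+=d;robot.goto_joints(q2);s=pr(d)
    if abs(s['moment'][2])>.2: print('stop');break
snap('wrist','w3.png')
E
```

```text
-0.3 11.77 [ 0.5472 -0.0791  0.2705] yaw 0.7556 turn 2.548 q7 0.5985 [ 0.9  1.2 -0.5] Mz -0.003 0.0087 30.0
-0.9 12.42 [ 0.5472 -0.0791  0.2705] yaw 0.1563 turn 1.949 q7 -0.0009 [ 1.9  0.9 -0.6] Mz 0.033 0.0085 30.0
-1.5 13.07 [ 0.5472 -0.0791  0.2705] yaw -0.444 turn 1.348 q7 -0.6011 [ 1.8 -0.1 -1.1] Mz -0.015 0.0086 30.0
-2.1 13.72 [ 0.5472 -0.0792  0.2705] yaw -1.0441 turn 0.748 q7 -1.2011 [ 2.8  1.2 -1.6] Mz 0.033 0.0086 30.0
-2.5 14.2 [ 0.5472 -0.0791  0.2706] yaw -1.4429 turn 0.349 q7 -1.6 [ 3.1  0.6 -1.5] Mz -0.011 0.0089 30.0
```

View pics/w3.png

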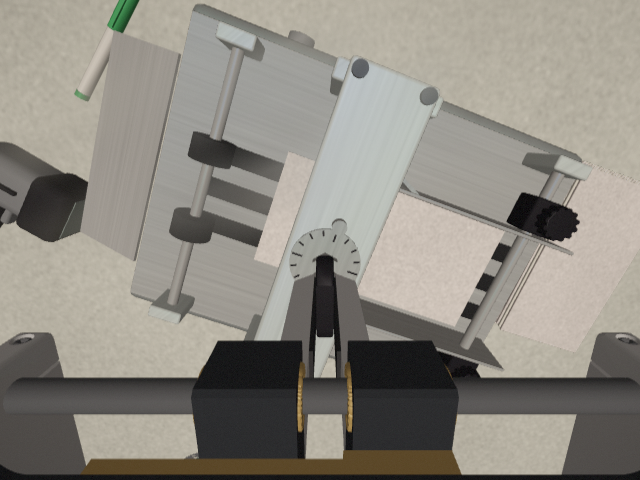

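The grip holds and the spade, at (325,295), follows the tool. From about 0.35 rad before the seat I'll go in small steps with averaged torque.

```bash
cat >> h.py <<'E'
def mz(n=6):
    a=[]
    for _ in range(n): robot.pause(.02);a.append(robot.get_state()['moment'][2])
    return np.mean(a),np.std(a)
E
python3 - <<'E'
from h import *
q=np.array(robot.get_state()['qpos']);base=mz()
print('base',base)
for d in list(np.arange(-.1,-.26,-.05))+list(np.arange(-.28,-.56,-.025)):
    q2=q.copy();q2[6]+=d;robot.goto_joints(q2);m,sd=mz()
    s=robot.get_state();R=np.array(s['tool_rot']);y=np.arctan2(R[1,1],R[0,1])
    print(round(d,3),'t',round(s['time'],2),'turn',round(y+np.pi/2+.2215,3),'Mz',round(m,3),round(sd,3),'op',round(s['opening'],4))
    if m-base[0]>.17: print('stop');break
E
```

```text
base (np.float64(0.00020875270110704553), np.float64(0.015375969082745149))
-0.1 t 14.7 turn 0.252 Mz 0.01 0.013 op 0.0089
-0.15 t 15.05 turn 0.201 Mz -0.007 0.028 op 0.009
-0.2 t 15.4 turn 0.151 Mz 0.003 0.014 op 0.0089
-0.25 t 15.75 turn 0.101 Mz 0.02 0.028 op 0.0089
-0.28 t 16.1 turn 0.07 Mz 0.017 0.015 op 0.0086
-0.305 t 16.45 turn 0.045 Mz 0.052 0.037 op 0.0087
-0.33 t 16.8 turn 0.02 Mz 0.047 0.037 op 0.0087
-0.355 t 17.15 turn -0.005 Mz 0.037 0.011 op 0.0087
-0.38 t 17.5 turn -0.03 Mz 0.068 0.024 op 0.0086
-0.405 t 17.85 turn -0.055 Mz 0.115 0.037 op 0.009
-0.43 t 18.2 turn -0.08 Mz 0.194 0.035 op 0.0085
stop
```

The torque rises at the expected 2.5 N·m/rad from the seat, with give now about -0.065. One small nudge to make sure it's snug, then I'll back off a quarter turn.

```bash
python3 - <<'E'
from h import *
q=np.array(robot.get_state()['qpos'])
q[6]-=.015;robot.goto_joints(q);print('snug Mz',mz(15));s0=pr('snug')
q0=np.array(s0['qpos'])
for d in(.6,1.2,1.62):
    q2=q0.copy();q2[6]+=d;robot.goto_joints(q2);pr(d)
print(mz(10));pr('end');snap('wrist','w4.png')
E
```

```text
snug Mz (np.float64(0.2034746378497466), np.float64(0.02784340659301594))
snug 18.7 [ 0.5472 -0.0792  0.2705] yaw -1.8875 turn -0.095 q7 -2.0446 [ 3.2 -0.9 -1.5] Mz 0.197 0.0087 30.0
0.6 19.35 [ 0.5473 -0.0791  0.2705] yaw -1.2905 turn 0.502 q7 -1.4475 [ 1.7  0.2 -1.4] Mz 0.02 0.0087 30.0
1.2 20.0 [ 0.5472 -0.0792  0.2705] yaw -0.6917 turn 1.101 q7 -0.8487 [ 2.3  0.3 -0.8] Mz -0.038 0.0089 30.0
1.62 20.5 [ 0.5472 -0.0791  0.2705] yaw -0.2728 turn 1.519 q7 -0.4299 [ 2.9  0.4 -1.4] Mz 0.057 0.0085 30.0
(np.float64(0.005426358315098737), np.float64(0.03408018007112081))
end 20.67 [ 0.5473 -0.0792  0.2706] yaw -0.2705 turn 1.522 q7 -0.4275 [ 2.1  1.4 -1.2] Mz 0.01 0.0087 30.0
```

View pics/w4.png

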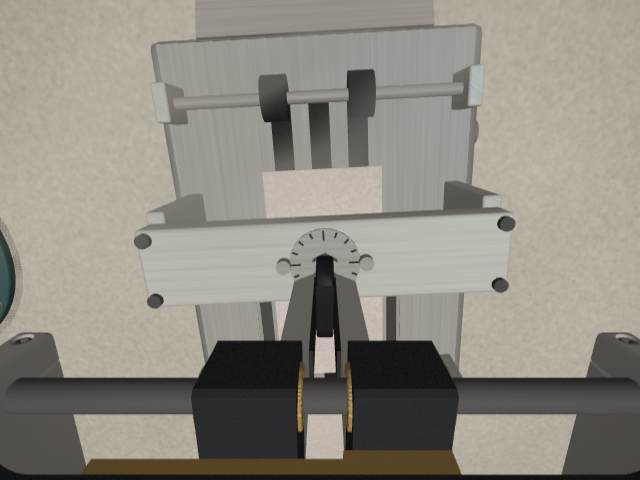

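The head at (325,295) is still gripped and lies nearly across the bridge, about a quarter turn off the seat. Nothing else has been disturbed. I'll hand it in.

```bash
python3 -c "
from h import *
robot.pause(.3);pr('final');print(robot.sign_off())"
```

```text
final 21.02 [ 0.5472 -0.0791  0.2705] yaw -0.2679 turn 1.524 q7 -0.4249 [ 2.4  1.4 -2.2] Mz 0.027 0.0086 30.0
the job is handed in; nothing more can be done
None
```

The gate was seated snug (about 0.2 N·m), then backed off about a quarter turn (roughly 1.53 rad from the seat); the head is still gripped and held still, and the job was handed in at 21 s after an initial wrong-way turn of about 0.3 rad (anticlockwise) and one regrasp.

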